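# Refit the guard grille in a bench dust-extraction box

## Robot

A 6-joint arm with a two-finger parallel gripper is mounted at the origin on a cart in front of the work surface, level with it; the furniture and walls round the work are solid. World frame = base frame: x ahead of the robot, y to its left, z up, the work surface at z = 0. Lengths are in m, angles in rad, forces in N, time in s.
With the tool pointing down it reaches from about 0.15 to 0.775 m from the base axis. Payload 6.1 kg.
Tool frame: the origin (TCP) lies at the very end of the fingers, on their centre line; the grasp point (between the pads) lies 19 mm behind it; z points along the fingers, y is the line along which they close (so a half turn about z gives the same grasp; the last joint's range is limited). The gripper opens to 85 mm and grips with 20 to 120 N. Pads are 22 mm wide; open, the fingers measure 114 mm over their backs; the gripper's body (76 mm by 85 mm) begins 54 mm behind the grasp point. The pads swing forward as they close: fully open they stand 13 mm farther back than shut.
Start: joints at [-1.104, 0.126, -0.04, 1.405, 0, 1.571], TCP at [0.236, -0.469, 0.231] pointing down, gripper open.
Joint ranges: [-2.72, 2.72], [-0.95, 1.95], [-1.27, 1.35], [-1.78, 2.02], [-1.46, 1.47], [-3.14, 3.14]. Speed limits (rad/s): [2.39, 2.39, 3.01, 3.14, 3.14, 3.14].

## Interface

Orientations are given as a rotation vector (axis times angle).
In Python, from bench import arm, snapshot, calibration, hand_in gives the robot as it stands. The module is installed in compiled form; this text tells all that it offers.
- The arm moves only by the shell command python3 -m creep 'ROWS' [FORCE]. ROWS is JSON, a list that holds one entry, the list of rows, each a list of 7 numbers: the turn, a rotation vector about the world's x, y, z in rad, then the shift along the world's x, y, z in cm, then the opening, from -1 (shut) to 1 (fully open). A call has 1 to 10 rows; each row shifts and turns the commanded pose from where the row before left it; what a row does not reach is not made up. A row lasts 1/10 s, in which the tool goes at most 50 mm and 8.59 degrees, less where a joint would pass 70% of its speed; a pose out of reach is approached as far as the arm can. A call is refused whole if a number of a shift passes 5 or a number of a turn 0.15, either way. A call with a gripper value outside its range is refused whole. The fingers move at their own pace and stop on an object; FORCE is the grip in N (left out, the last holds). Time passes only in rows, so rows that do not move let the fingers close. It gives the time, the measured TCP pose, the force, the opening and the grip force at its end, in the units of the state.
- arm.state(): the state, without advancing time (a new reading comes with each control period).
- snapshot(name): name is "side" or "top" or "wrist"; returns the picture (420x560x3 uint8, red, green, blue); there is no depth.
- calibration(name): a dict with "vfov" (degrees; the focal length in pixels is half the picture's height over the tangent of half this angle, whatever the lens; pixels are square), "cx", "cy" (the principal point, pixels), "origin" and "orientation" of the camera in the world. Camera axes: x right, y down, z forward; pixel columns grow to the right and rows downward; lengths in m; the calibration is good to about 2 mm. A picture is of the moment at which its call begins: read the wrist's pose just before it. calibration takes no time and is no camera call; for the wrist camera it gives the pose at the moment of the call.
- hand_in(): hands the job in; it is judged then, once.
The state is a dict: "clock": time; "qpos": joint angles; "qd": joint speeds; "joint_efforts": joint torques, N m; "tool_pos": TCP position; "orientation": TCP orientation; "force": force on the tool from outside, world axes, zero at the start; "torque": the same for the moment, N m; "opening": finger opening in m; "gripper_force": force on a finger pad.
Only numpy, scipy, OpenCV 4.12 (cv2) and the standard library are available. Lean on these libraries where they do the work, as an engineer would, in place of code of your own. Each camera call takes 0.05 s, during which the arm holds its last target. There are 200 camera calls.

## Task

Put the guard grille back into the dust-extraction box. It is longer than the opening: hold it by its handle, tilt it, tuck its plain edge in under the deep lip on the robot's side, lower the other edge in through the opening, then slide the grille away from the deep lip until its two tabs drop into the groove of the strip and it lies flat on both ledges, locked in. Feel for the groove and do not force anything: once in the groove, the tabs bend when pressed against its rim with more than 12 N, and no part of the grille may be pressed against the box with more than 45 N. Leave the glue bottle, putty tin and brush alone, and let go of the grille at the end.

Things in the scene. Friction and masses are not known exactly. Their poses are not given: they have to be found in the camera images.
- grille: Loose slatted aluminium grille, 230 mm (x) x 130 mm (y), 0.3 to 0.6 kg. Lying on its ledges it slides at up to about 8 N. Origin under its middle at feet level, z up; plate from z = 5 to 10 mm. Plain edge at x = -115, tab edge at x = +115 mm. Two rubber feet, 14 mm across, 5 mm high, at x = -45, y = -40 and +40 mm. It starts standing upright on the desk.
- grille_grip (a point): Middle of the bar of the steel bridge handle on the grille's middle, 40 mm above the grille's origin (30 mm above the plate's top); axes as the grille's. The bar runs across the grille (along y), flat-sided, 12 mm thick in x, 14 mm high, 71 mm clear between its posts, 23 mm free beneath it. Gripped flat by its sides it carries the grille stiffly.
- plain_edge (a point): Middle of the bottom of the grille's plain edge, the one that goes under the deep lip: (-115, 0, 5) mm in the grille's frame.
- tab_edge (a point): Middle of the plate's underside at the edge with the tabs: (115, 0, 5) mm in the grille's frame.
- tabs: The two sheet-metal tabs of the grille, fixed to its underside: they reach 5 mm down from the plate, flush with the tab edge, 4 mm thick in x, 24 mm wide, at y = -40 and +40 mm. Origin midway between them, (113, 0, 0) mm in the grille's frame, axes as the grille's. They bend if pressed against the groove's rim with over 12 N.
- dust_box: Fixed open-topped grey steel box on the desk, 284 mm (x) x 146 mm (y) x 90 mm high, black hose spigot on its +y side. Origin at the middle of its underside, z up; its -x end has the deep lip and faces the robot. Opening between the end lips 190 mm long, 138 mm wide, no lips at the sides. Both end ledges have their tops at z = 70 mm; both lips are 4 mm thick, undersides at z = 86 mm.
- deep_lip_edge (a point): Middle of the deep lip's lower edge, (-90, 0, 86) mm in the box's frame. Behind it is a pocket 48 mm long, to the end wall at x = -138 mm; its ledge reaches from that wall to x = -84 mm, 16 mm below the lip.
- shallow_lip_edge (a point): Middle of the shallow lip's lower edge, (100, 0, 86) mm in the box's frame; pocket 38 mm long. The ledge here is a clamped strip along y, starting 17 to 46 mm before the lip's edge, with a groove 7 mm wide, 10 mm deep and a rigid rim 2 mm lower behind it. The groove's middle is 2 to 30 mm behind the lip's edge, different each time, not measured.
- glue_bottle: Loose bystander: white glue bottle with a nozzle, 45 mm across, 121 mm high, origin under its middle. Must not be moved.
- putty_tin: Loose bystander: low round putty tin, 62 mm across, 26 mm high, origin under its middle. Must not be moved.
- brush: Loose bystander: round paint brush lying on the desk, 197 mm long along its y axis, 11 mm thick, origin under its middle. Must not be moved.

How it is judged:
By the outcome, as a careful person would: the job done as asked, in the order asked, and still so for the second after the job is handed in, with the robot touching nothing.
It also fails if it takes over 50 s, if anything falls off the work surface, if the arm or the gripper's body presses on something with over 40 N, if the wrist force passes 120 N, or if a joint passes its speed limit or range.

## Working session

There is one attempt and no reset: what is moved stays moved. The work goes in short steps, Python scripts to look and compute and a shell command to move; the robot and the scene stay as the last step left them, time stands still between calls to the robot, and variables do not carry over. Pictures are saved under pics/ and viewed, at most 10 in all, crops included, and the job is handed in when it is done.

```bash
mkdir -p pics; python3 - <<'E'
from bench import arm,snapshot,calibration
import cv2,numpy as np
for n in("top","side"):
    p=snapshot(n); cv2.imwrite(f"pics/{n}0.png",p[:,:,::-1]); print(n,calibration(n))
print(arm.state())
E
```

```text
top {'vfov': 51.83189173188225, 'cx': 281.4146666891701, 'cy': 205.3527590569381, 'origin': array([ 0.42216824, -0.21942812,  0.91088432]), 'orientation': array([-2.097622  ,  2.12898881, -0.22706597])}
side {'vfov': 49.278823456532926, 'cx': 275.6996320878288, 'cy': 199.3642583428666, 'origin': array([ 0.57465766, -1.05509791,  0.8007429 ]), 'orientation': array([-2.29169626,  0.01477898, -0.03264607])}
{'clock': 0.1, 'qpos': array([-1.10398516e+00,  1.26328471e-01, -4.05123443e-02,  1.40541820e+00,
       -6.57470496e-07,  1.57082370e+00]), 'qd': array([ 5.18933165e-05,  6.74595772e-04,  3.18562174e-03, -6.32152219e-04,
       -9.56045895e-05, -8.18910188e-04]), 'joint_efforts': array([-9.85783954e-04, -4.36904597e+01,  3.53606343e+01,  1.36044374e-02,
       -3.50652226e-05, -1.59583664e-05]), 'tool_pos': array([ 0.2361009 , -0.46849111,  0.2305993 ]), 'orientation': array([-3.05503195e+00, -7.26254635e-01,  5.32207425e-04]), 'force': array([ 1.05875539, -0.36501751, -0.02366315]), 'torque': array([-0.0161211 , -0.02060065, -0.08184927]), 'gripper_force': 0.0, 'opening': 0.0854044095287426}
```

View pics/top0.png

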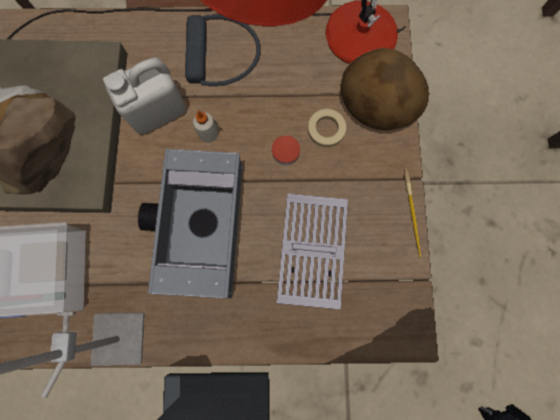

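View pics/side0.png

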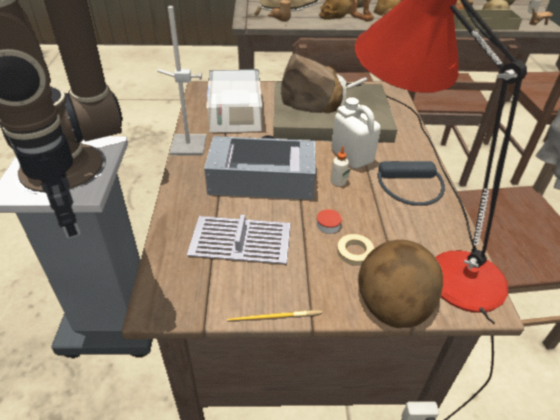

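The top view shows the box with its rim corners near (167,150), (240,153), (227,296) and (152,293). Its +x end points up in the image and the spigot is at (148,216). The grille is at about (287–348, 195–306), with its handle at (315,248) and its feet visible at (292,268) and (330,272), so the plain edge faces the robot. The tin is at (286,150), the bottle at (205,125) and the brush at (412,212).

```bash
cat > h.py <<'E'
import cv2,numpy as np
from scipy.spatial.transform import Rotation as R
from bench import arm,snapshot,calibration
def ray(n,uv,z,c=None):
    c=c or calibration(n); f=210/np.tan(np.radians(c['vfov']/2))
    uv=np.atleast_2d(uv).astype(float)
    d=np.c_[(uv[:,0]-c['cx'])/f,(uv[:,1]-c['cy'])/f,np.ones(len(uv))]@R.from_rotvec(c['orientation']).as_matrix().T
    o=c['origin']; return o+d*((z-o[2])/d[:,2])[:,None]
def rect(n,m,z,c=None):
    "largest blob -> world min area rect on plane z"
    cs,_=cv2.findContours(m.astype(np.uint8),cv2.RETR_EXTERNAL,cv2.CHAIN_APPROX_NONE)
    k=max(cs,key=cv2.contourArea).reshape(-1,2)
    w=ray(n,k,z,c)[:,:2]; r=cv2.minAreaRect((w*1000).astype(np.float32)); return k,r
E
python3 - <<'E'
from h import *
p=cv2.imread("pics/top0.png"); h=cv2.cvtColor(p,cv2.COLOR_BGR2HSV)
for nm,(a,b,c,d),z in(("grille",(270,185,360,315),.010),("box",(145,140,250,305),.090)):
    m=np.zeros(p.shape[:2],np.uint8)
    H=h[b:d,a:c]
    q=((H[...,1]<75)|(H[...,0]>90))&(H[...,2]>(120 if nm=="grille" else 60))
    m[b:d,a:c]=q
    m=cv2.morphologyEx(m,cv2.MORPH_CLOSE if nm=="grille" else cv2.MORPH_OPEN,np.ones((3,3)))
    k,r=rect("top",m,z); print(nm,r,k.min(0),k.max(0))
cv2.imwrite("pics/topcrop.png",cv2.resize(p[140:315,140:360],None,fx=3.4,fy=3.4,interpolation=cv2.INTER_CUBIC))
for q in [(315,248),(314,247)]: print(ray("top",q,.047))
E
```

```text
grille ((520.6331176757812, -282.948974609375), (148.17489624023438, 233.95603942871094), 82.65520477294922) [270 193] [348 309]
box ((568.9788818359375, -57.37957763671875), (151.8910675048828, 286.6631774902344), 85.7078628540039) [147 148] [239 298]
[[ 0.51723313 -0.29104977  0.047     ]]
[[ 0.51926777 -0.28910926  0.047     ]]
```

View pics/topcrop.png

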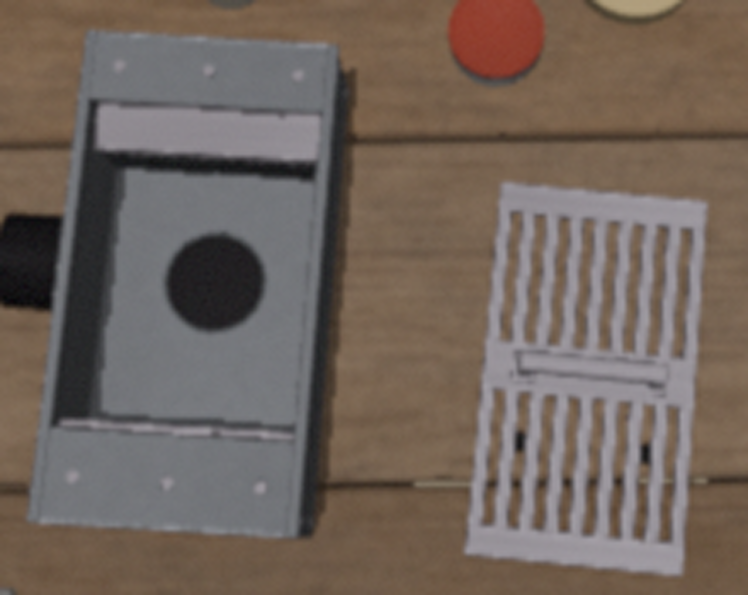

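The enlarged crop gives these corners (crop pixels):
- Box rim: (90,32), (340,45), (300,535), (30,520).
- Grille plate: (503,184), (707,203), (682,573), (465,553).
- Bright strip front edge: (95,150) to (318,162).
- Shallow lip edge: (95,100) to (322,113).
- Handle bar: (517,352) to (668,382).

```bash
python3 - <<'E'
from h import *
def o(l): return (np.array(l,float)+.5)/3.4+139.5
def fit(nm,l,z):
    w=ray("top",o(l),z)[:,:2]; c=w.mean(0)
    x=(w[0]+w[1]-w[2]-w[3])/2; y=(w[0]+w[3]-w[1]-w[2])/2
    print(nm,c,'len',np.hypot(*x),np.hypot(*y),'yaw',np.degrees(np.arctan2(x[1],x[0])),np.degrees(np.arctan2(-y[0],y[1])));return c,np.arctan2(x[1],x[0])
c,a=fit("box",[(90,32),(340,45),(300,535),(30,520)],.09)
fit("grille",[(503,184),(707,203),(682,573),(465,553)],.01)
u=np.array([np.cos(a),np.sin(a)])
for nm,l,z in(("strip",[(96,150),(206,157),(318,163)],.07),("shal",[(95,101),(210,107),(322,113)],.088),("deep",[(57,430),(180,433),(295,438)],.09)):
    print(nm,(ray("top",o(l),z)[:,:2]-c)@u)
print("handle",ray("top",o([(517,358),(668,373)]),.047))
print("tin",ray("top",o([(496,35)]),.026))
E
```

```text
box [ 0.56919828 -0.05943344] len 0.2813029616812521 0.14754771403624425 yaw -4.281247193636981 -3.9520002254288076
grille [ 0.51828933 -0.28993499] len 0.2278637788816608 0.12946435802097953 yaw -6.606116381819708 -6.152742867819471
strip [0.07419437 0.07386396 0.07421159]
shal [0.09901826 0.09944855 0.09977285]
deep [-0.09154711 -0.08912252 -0.08805774]
handle [[ 0.52406316 -0.24453762  0.047     ]
 [ 0.51389669 -0.33323048  0.047     ]]
tin [[ 0.73168788 -0.23598666  0.026     ]]
```

```bash
cat >> h.py <<'E'
def plan(pos,yaw,tilt=0):
    "remaining shift (cm) and turn (rad) to TCP pos with grille yaw/tilt (deg; tilt raises +x edge)"
    s=arm.state(); T=R.from_rotvec(s['orientation'])
    best=None
    for k in(90,-90):
        G=R.from_euler('ZYX',[yaw,-tilt,0],degrees=True)*R.from_euler('XZ',[180,0],degrees=True)*R.from_euler('z',k,degrees=True)
        t=(G*T.inv()).as_rotvec()
        if best is None or np.linalg.norm(t)<np.linalg.norm(best): best=t
    print('clock',s['clock'],'tcp',s['tool_pos'].round(4),'shift cm',((np.array(pos)-s['tool_pos'])*100).round(2),'turn',best.round(3),'q',s['qpos'].round(2),'F',s['force'].round(1),'open',round(s['opening'],4))
E
python3 -c "
from h import *
plan((.519,-.2893,.15),-6.4)"
```

```text
clock 0.1 tcp [ 0.2361 -0.4685  0.2306] shift cm [28.29 17.92 -8.06] turn [-0.001 -0.001  0.992] q [-1.1   0.13 -0.04  1.41 -0.    1.57] F [ 1.1 -0.4 -0. ] open 0.0854
```

```bash
python3 -m creep '[[[0,0,0.099,2.8,1.8,-0.5,1],[0,0,0.099,2.8,1.8,-0.5,1],[0,0,0.099,2.8,1.8,-0.5,1],[0,0,0.099,2.8,1.8,-0.5,1],[0,0,0.099,2.8,1.8,-0.5,1],[0,0,0.099,2.8,1.8,-0.5,1],[0,0,0.099,2.8,1.8,-0.5,1],[0,0,0.099,2.8,1.8,-0.5,1],[0,0,0.099,2.8,1.8,-0.5,1],[0,0,0.099,2.8,1.8,-0.5,1]]]' 60
python3 -m creep '[[[0,0,0,0,0,0,1],[0,0,0,0,0,0,1],[0,0,0,0,0,0,1]]]'
python3 - <<'E'
from h import *
plan((.519,-.2893,.021),-6.4)
c=calibration("wrist"); p=snapshot("wrist"); np.save("w0.npy",[c],allow_pickle=True); cv2.imwrite("pics/w0.png",p[:,:,::-1]); print(c)
E
```

```text
clock: 1.1
tool_pos: [0.5171, -0.2878, 0.1806]
orientation: [-2.34, -2.096, 0.0]
force: [0.5, -0.2, 1.2]
opening: 0.0852
gripper_force: 0.0
clock: 1.4
tool_pos: [0.5156, -0.2892, 0.1812]
orientation: [-2.345, -2.09, 0.001]
force: [0.5, -1.2, -0.4]
opening: 0.0853
gripper_force: 0.0
clock 1.4 tcp [ 0.5156 -0.2892  0.1812] shift cm [ 3.400e-01 -1.000e-02 -1.602e+01] turn [-0.    -0.001  0.004] q [-0.51  0.26  0.01  1.33 -0.    1.18] F [ 0.5 -1.2 -0.4] open 0.0853
{'vfov': 69.46733695599767, 'cx': 275.26467290815435, 'cy': 206.87125723365332, 'origin': array([ 0.52604146, -0.21035675,  0.32371895]), 'orientation': array([ 2.8189873 , -0.16200635, -0.02642092])}
```

View pics/w0.png

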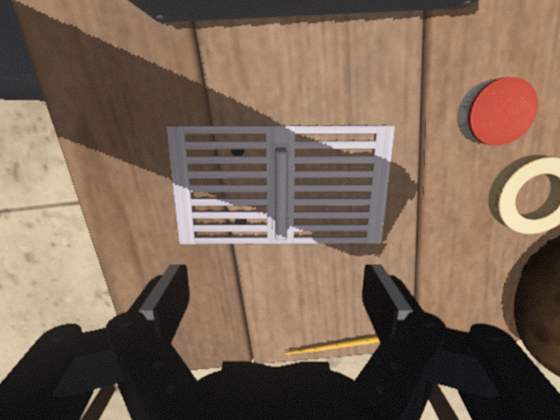

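The wrist view shows the grille with corners (167,127), (394,126), (384,243), (179,243). Its handle bar is around x 276–288, y 150–240, between the open fingers, and its feet are on the left (robot) side.

```bash
python3 - <<'E'
from h import *
c=np.load("w0.npy",allow_pickle=True)[0]
w=ray("wrist",[(394,126),(167,127),(179,243),(384,243)],.01,c)[:,:2]
print(w.mean(0),w)
x=(w[0]+w[3]-w[1]-w[2])/2;y=(w[0]+w[1]-w[2]-w[3])/2
print(np.hypot(*x),np.hypot(*y),np.degrees([np.arctan2(x[1],x[0]),np.arctan2(-y[0],y[1])]))
print(ray("wrist",[(282,150),(282,240)],.047,c))
E
```

```text
[ 0.52257447 -0.29306122] [[ 0.64209914 -0.24191306]
 [ 0.41585256 -0.21679304]
 [ 0.4005861  -0.34345008]
 [ 0.63176007 -0.37008868]]
0.23016977682669074 0.12805792551406595 [-6.45574566 -5.73781   ]
[[ 0.52778839 -0.24776334  0.047     ]
 [ 0.5181984  -0.33629802  0.047     ]]
```

```bash
python3 -m creep '[[[0,0,0.003,0.5,-0.15,-2.5,1],[0,0,0,0,0,-2.5,1],[0,0,0,0,0,-2.5,1],[0,0,0,0,0,-2.5,1],[0,0,0,0,0,-2,1],[0,0,0,0,0,-2,1],[0,0,0,0,0,-1,1],[0,0,0,0,0,-0.9,1],[0,0,0,0,0,0,1],[0,0,0,0,0,0,1]]]' 40
python3 -m creep '[[[0,0,0,0,0,0,0.4],[0,0,0,0,0,0,0],[0,0,0,0,0,0,-0.4],[0,0,0,0,0,0,-0.5],[0,0,0,0,0,0,-0.6],[0,0,0,0,0,0,-0.7],[0,0,0,0,0,0,-0.8],[0,0,0,0,0,0,-1],[0,0,0,0,0,0,-1],[0,0,0,0,0,0,-1]]]' 60
python3 -c "
from h import *
plan((.521,-.2905,.021),-6.3)"
```

```text
clock: 2.45
tool_pos: [0.5215, -0.2907, 0.0231]
orientation: [2.341, 2.094, 0.0]
force: [0.4, -0.1, 0.0]
opening: 0.0854
gripper_force: 0.0
clock: 3.45
tool_pos: [0.5211, -0.2903, 0.0224]
orientation: [-2.341, -2.095, 0.0]
force: [-2.1, 0.3, 3.6]
opening: 0.0115
gripper_force: 59.2
clock 3.45 tcp [ 0.5211 -0.2903  0.0224] shift cm [-0.01 -0.02 -0.14] turn [-0.    -0.     0.001] q [-0.51  0.34 -0.24  0.99 -0.    1.17] F [-2.1  0.3  3.6] open 0.0115
```

```bash
python3 -m creep '[[[0,0,0,0,0,1,-1],[0,0,0,0,0,2,-1],[0,0,0,0,0,3,-1],[0,0,0.01,0,0,4,-1],[0,0,0.01,0,0,4,-1],[0,0.03,0.01,0,0,3,-1],[0,0.03,0.01,0,0,2,-1],[0,0,0,0,0,0,-1],[0,0,0,0,0,0,-1]]]' 100
python3 - <<'E'
from h import *
p=cv2.imread("pics/top0.png")
print("bottle top",ray("top",[(203,117)],.115),"body",ray("top",[(205,125)],.08),ray("top",[(208,132)],.04))
plan((.521,-.2905,.021),-4.1,10)
E
```

```text
clock: 4.35
tool_pos: [0.5215, -0.2903, 0.2113]
orientation: [-2.269, -2.113, 0.068]
force: [0.1, 0.6, -4.2]
opening: 0.01
gripper_force: 98.0
bottle top [[ 0.77090528 -0.07318507  0.115     ]] body [[ 0.76869609 -0.07123306  0.08      ]] [[ 0.76937266 -0.07084324  0.04      ]]
clock 4.35 tcp [ 0.5215 -0.2903  0.2113] shift cm [ -0.05  -0.02 -19.03] turn [-0.012 -0.234 -0.   ] q [-0.49  0.31  0.14  1.46 -0.03  1.15] F [ 0.1  0.6 -4.2] open 0.01
```

```bash
python3 -m creep '[[[0,-0.03,0,0.7,2.2,0,-1],[-0.002,-0.03,0,0.8,2.5,0,-1],[-0.002,-0.03,0,0.8,2.5,0,-1],[-0.002,-0.03,0,0.8,2.5,0,-1],[-0.002,-0.03,0,0.8,2.5,0,-1],[-0.002,-0.03,0,0.8,2.5,0,-1],[-0.002,-0.03,0,0.8,2.5,0,-1],[0,-0.024,0,0.8,2.5,0,-1],[0,0,0,0.7,2,0,-1],[0,0,0,0.6,1.2,-0.5,-1]]]'
python3 -m creep '[[[0,0,0,0,0,0,-1],[0,0,0,0,0,0,-1],[0,0,0,0,0,0,-1]]]'
python3 - <<'E'
from h import *
plan((.5973,-.0614,.2),-4.1,10)
c=calibration("wrist"); p=snapshot("wrist"); np.save("w1.npy",[c],allow_pickle=True); t=snapshot("top");cv2.imwrite("pics/t1.png",t[:,:,::-1]);cv2.imwrite("pics/w1.png",p[:,:,::-1])
cv2.imwrite("pics/t1c.png",cv2.resize(t[120:320,130:290,::-1],None,fx=3,fy=3,interpolation=cv2.INTER_CUBIC))
E
```

```text
clock: 5.35
tool_pos: [0.5964, -0.0599, 0.2057]
orientation: [2.202, 2.052, 0.178]
force: [0.4, -0.7, -2.8]
opening: 0.0099
gripper_force: 98.2
clock: 5.65
tool_pos: [0.5968, -0.0621, 0.2065]
orientation: [2.203, 2.05, 0.177]
force: [-0.1, -1.0, -4.5]
opening: 0.0104
gripper_force: 98.1
clock 5.65 tcp [ 0.5968 -0.0621  0.2065] shift cm [ 0.05  0.07 -0.65] turn [ 0.    -0.001  0.001] q [-0.11  0.12 -0.11  1.16  0.01  1.54] F [-0.1 -1.  -4.5] open 0.0104
```

View pics/t1c.png

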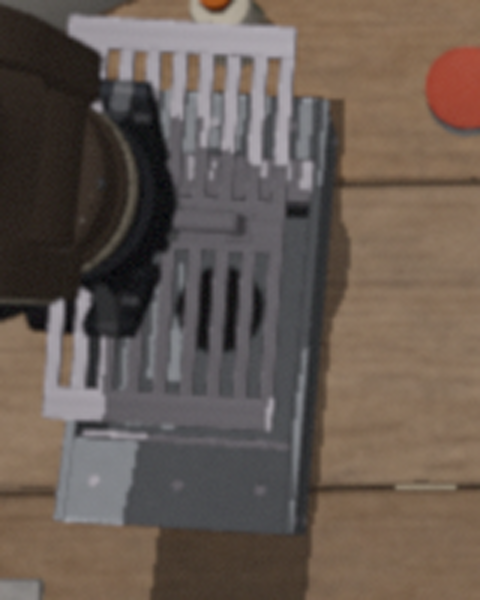

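View pics/w1.png

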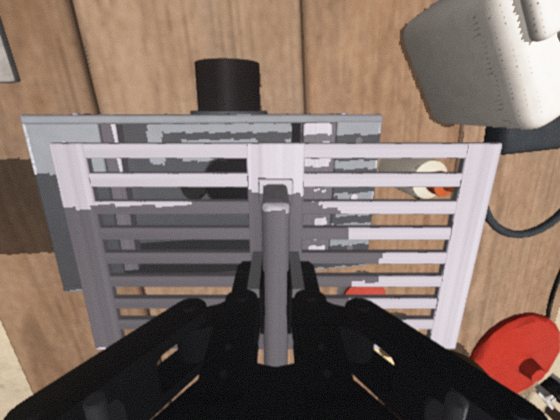

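The top crop shows the held grille with its tab corners at (70,17) and (296,30), and its plain corners at (43,415) and (272,430). The wrist view shows the box's +y rim running from (22,117) to (381,117), and its -x rim end going down to about (65,290).

```bash
python3 - <<'E'
from h import *
def o(l): return (np.array(l,float)+.5)/3+[129.5,119.5]
a=ray("top",o([(70,17),(296,30)]),.214)[:,:2]; b=ray("top",o([(43,415),(272,430)]),.174)[:,:2]
print("tab",a,"plain",b,"mid",a.mean(0),b.mean(0))
x=a.mean(0)-b.mean(0); print("len",np.hypot(*x),"yaw",np.degrees(np.arctan2(x[1],x[0])), "centre",(a.mean(0)+b.mean(0))/2)
for q in (a[0]-a[1],b[0]-b[1]): print(np.hypot(*q),np.degrees(np.arctan2(-q[0],q[1])))
c=np.load("w1.npy",allow_pickle=True)[0]
w=ray("wrist",[(22,117),(381,117),(65,290)],.09,c); print("boxcorners wrist",w[:,:2])
l=ray("top",o([(57,521),(302,533),(330,100)]),.09); print("boxcorners top",l[:,:2])
e=w[1]-w[0]; print("len",np.hypot(*e[:2]),"yaw",np.degrees(np.arctan2(e[1],e[0])))
# grille in wrist
z=[.214,.174]
print("wrist tab+y",ray("wrist",[(502,144)],.214,c)[:,:2],"plain+y",ray("wrist",[(51,143)],.174,c)[:,:2])
E
```

```text
tab [[ 0.71343044 -0.00607966]
 [ 0.70375674 -0.13521819]] plain [[ 0.49057094  0.01029897]
 [ 0.48019703 -0.11930654]] mid [ 0.70859359 -0.07064893] [ 0.48538399 -0.05450378]
len 0.22379274275138064 yaw -4.137099883984578 centre [ 0.59698879 -0.06257636]
0.1295003448319033 -4.28399390905834
0.1300200214645889 -4.576323964291523
boxcorners wrist [[ 4.38002668e-01  2.20579402e-02]
 [ 7.17559184e-01  4.31053008e-04]
 [ 4.27198560e-01 -1.22552967e-01]]
boxcorners top [[ 0.43271136  0.02449662]
 [ 0.42312749 -0.12734951]
 [ 0.70417856 -0.14331022]]
len 0.2803918110284736 yaw -4.423671609164167
wrist tab+y [[ 0.7170362  -0.00890437]] plain+y [[0.49336448 0.0076434 ]]
```

```bash
python3 -m creep '[[[0,0,0,0.1,0.06,-1,-1],[0,0,0,0.1,0.06,-1,-1],[0,0,0,0,0,-1,-1],[0,0,0,0,0,-1,-1],[0,0,0,0,0,-1,-1],[0,0,0,0,0,-1,-1],[0,0,0,0,0,-0.8,-1],[0,0,0,0,0,0,-1],[0,0,0,0,0,0,-1]]]'
python3 - <<'E'
from h import *
plan((.599,-.0608,.1111),-4.2,10)
t=snapshot("top");cv2.imwrite("pics/t2.png",t[:,:,::-1])
cv2.imwrite("pics/t2c.png",cv2.resize(t[130:310,140:260,::-1],None,fx=3.3,fy=3.3,interpolation=cv2.INTER_CUBIC))
E
```

```text
clock: 6.65
tool_pos: [0.5993, -0.0601, 0.1393]
orientation: [2.202, 2.05, 0.179]
force: [-0.4, -0.1, -3.4]
opening: 0.0098
gripper_force: 98.0
clock 6.65 tcp [ 0.5993 -0.0601  0.1393] shift cm [-0.03 -0.07 -2.82] turn [ 0.    -0.    -0.002] q [-0.1   0.14 -0.23  1.02  0.01  1.54] F [-0.4 -0.1 -3.4] open 0.0098
```

View pics/t2c.png

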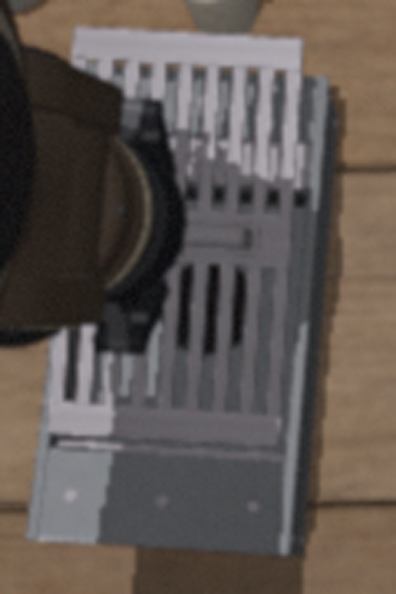

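The crop shows the plain edge's corners at (48,430) and (278,445), just short of the deep lip's edge. The box's near corners are at (27,538) and (293,553), and the tab corners at (75,27) and (302,40).

```bash
python3 - <<'E'
from h import *
def o(l): return (np.array(l,float)+.5)/3.3+[139.5,129.5]
C=np.array([.5692,-.0594]);a=np.radians(-4.2);M=np.array([[np.cos(a),np.sin(a)],[-np.sin(a),np.cos(a)]])
for n,l,z in(("plain",[(48,430),(278,445)],.107),("tab",[(75,27),(302,40)],.147),("box-",[(27,538),(293,553)],.09),("box+",[(328,78)],.09)):
    print(n,((ray("top",o(l),z)[:,:2]-C)@M.T*1000).round(1))
E
```

```text
plain [[-81.3  65.8]
 [-82.1 -63.6]]
tab [[142.7  65.8]
 [142.6 -63. ]]
box- [[-141.2   75.4]
 [-140.7  -74.9]]
box+ [[140.1 -72.6]]
```

```bash
python3 -m creep '[[[0.002,0.026,0,0.1,-0.04,-0.6,-1],[0.002,0.026,0,0.1,-0.04,-0.6,-1],[0,0,0,0,0,-0.6,-1],[0,0,0,0,0,-0.6,-1],[0,0,0,0,0,-0.5,-1],[0,0,0,0,0,-0.3,-1],[0,0,0,0,0,-0.25,-1],[0,0,0,0,0,0,-1],[0,0,0,0,0,0,-1]]]'
python3 -c "
from h import *
plan((.6008,-.0611,.1048),-4.2,7)"
```

```text
clock: 7.6
tool_pos: [0.6013, -0.0609, 0.1051]
orientation: [2.232, 2.078, 0.128]
force: [0.4, -0.6, -4.2]
opening: 0.01
gripper_force: 98.1
clock 7.6 tcp [ 0.6013 -0.0609  0.1051] shift cm [-0.05 -0.02 -0.03] turn [-0.     0.001 -0.002] q [-0.1   0.2  -0.23  1.01  0.    1.54] F [ 0.4 -0.6 -4.2] open 0.01
```

```bash
python3 -m creep '[[[0,0,-0.002,-0.4,0.03,0,-1],[0,0,0,-0.4,0.03,0,-1],[0,0,0,-0.4,0.03,0,-1],[0,0,0,-0.4,0.03,0,-1],[0,0,0,-0.4,0.03,0,-1],[0,0,0,0,0,0,-1]]]'
python3 -c "
from h import *
plan((.6008,-.0611,.1048),-4.2,7)"
```

```text
clock: 8.2
tool_pos: [0.5806, -0.0594, 0.1048]
orientation: [2.234, 2.076, 0.127]
force: [0.6, 0.4, -2.2]
opening: 0.0101
gripper_force: 98.1
clock 8.2 tcp [ 0.5806 -0.0594  0.1048] shift cm [ 2.02 -0.17 -0.  ] turn [-0. -0.  0.] q [-0.1   0.17 -0.28  1.    0.    1.54] F [ 0.6  0.4 -2.2] open 0.0101
```

```bash
python3 -m creep '[[[0,0,0,-0.4,0.03,0,-1],[0,0,0,-0.4,0.03,0,-1],[0,0,0,-0.4,0.03,0,-1],[0,0,0,-0.4,0.03,0,-1],[0,0,0,-0.4,0.03,0,-1],[0,0,0,-0.4,0.03,0,-1],[0,0,0,-0.3,0.02,0,-1],[0,0,0,-0.3,0.02,0,-1],[0,0,0,0,0,0,-1]]]'
python3 - <<'E'
from h import *
plan((.550,-.058,.1048),-4.2,7)
t=snapshot("top");cv2.imwrite("pics/t3.png",t[:,:,::-1])
cv2.imwrite("pics/t3c.png",cv2.resize(t[130:310,140:260,::-1],None,fx=3.3,fy=3.3,interpolation=cv2.INTER_CUBIC))
E
```

```text
clock: 9.1
tool_pos: [0.5509, -0.0572, 0.1048]
orientation: [2.234, 2.076, 0.127]
force: [-0.6, -0.1, -3.8]
opening: 0.0105
gripper_force: 98.1
clock 9.1 tcp [ 0.5509 -0.0572  0.1048] shift cm [-0.09 -0.08 -0.  ] turn [-0.  0.  0.] q [-0.11  0.11 -0.34  0.99  0.    1.54] F [-0.6 -0.1 -3.8] open 0.0105
```

View pics/t3c.png

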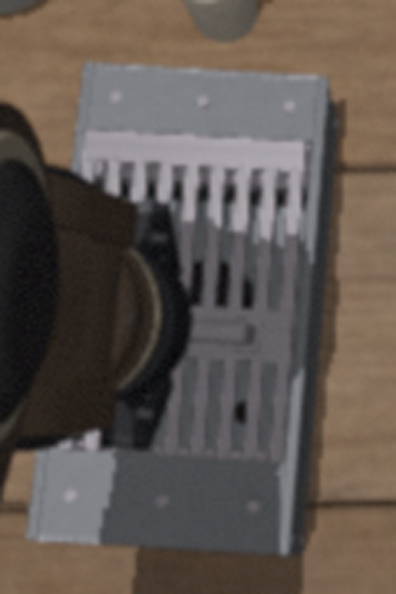

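The crop shows the tab edge at (84,130) to (305,142), just clear of the shallow lip's edge, and the plain edge tucked under the deep lip. I'll go about 4 mm deeper, then lower the tab side.

```bash
python3 - <<'E'
from h import *
def o(l): return (np.array(l,float)+.5)/3.3+[139.5,129.5]
C=np.array([.5692,-.0594]);a=np.radians(-4.2);M=np.array([[np.cos(a),np.sin(a)],[-np.sin(a),np.cos(a)]])
for n,l,z in(("tab",[(86,130),(307,143)],.1065),("box",[(27,538),(293,553),(328,76),(85,63)],.09)):
    print(n,((ray("top",o(l),z)[:,:2]-C)@M.T*1000).round(1))
E
python3 -m creep '[[[0,0,0,-0.2,0.015,0,-1],[0,0,0,-0.15,0.01,0,-1],[0,0,0,-0.1,0.01,0,-1],[0,0,0,0,0,0,-1],[0,0,0,0,0,0,-1]]]'
python3 -c "
from h import *
plan((.5464,-.057,.1048),-4.2,7)"
```

```text
tab [[ 94.3  64.6]
 [ 94.  -65.4]]
box [[-141.2   75.4]
 [-140.7  -74.9]
 [ 141.4  -72.5]
 [ 140.9   74.8]]
clock: 9.65
tool_pos: [0.5468, -0.0569, 0.1048]
orientation: [2.234, 2.076, 0.127]
force: [0.6, 0.2, -4.0]
opening: 0.0103
gripper_force: 98.1
clock 9.65 tcp [ 0.5468 -0.0569  0.1048] shift cm [-0.04 -0.01 -0.  ] turn [-0.  0.  0.] q [-0.11  0.1  -0.35  0.99  0.    1.54] F [ 0.6  0.2 -4. ] open 0.0103
```

```bash
python3 -m creep '[[[0.001,0.015,0,0.05,0,-0.17,-1],[0.001,0.015,0,0.05,0,-0.17,-1],[0.001,0.015,0,0.05,0,-0.17,-1],[0.001,0.015,0,0.05,0,-0.17,-1],[0.001,0.015,0,0.05,0,-0.17,-1],[0.001,0.015,0,0.03,0,-0.17,-1],[0.001,0.015,0,0.02,0,-0.17,-1],[0,0,0,0,0,0,-1]]]'
python3 -c "
from h import *
plan((.5498,-.057,.0929),-4.2,1.2)"
```

```text
clock: 10.45
tool_pos: [0.55, -0.0569, 0.0924]
orientation: [2.293, 2.13, 0.016]
force: [0.1, 0.6, -3.6]
opening: 0.0097
gripper_force: 98.1
clock 10.45 tcp [ 0.55   -0.0569  0.0924] shift cm [-0.02 -0.01  0.05] turn [ 0.    -0.005  0.   ] q [-0.1   0.2  -0.26  1.1  -0.    1.54] F [ 0.1  0.6 -3.6] open 0.0097
```

```bash
python3 -m creep '[[[0,-0.005,0,0,0,-0.05,-1],[0,0,0,0,0,-0.05,-1],[0,0,0,0,0,-0.05,-1],[0,0,0,0,0,0,-1],[0,0,0,0,0,0,-1]]]'
python3 -c "
from h import *
s=arm.state();print(s['force'],s['torque']);plan((.5498,-.057,.0899),-4.2,1.2)"
python3 -m creep '[[[0,0,0,0,0,-0.05,-1],[0,0,0,0,0,-0.03,-1],[0,0,0,0,0,0,-1],[0,0,0,0,0,0,-1]]]'
python3 -c "
from h import *
s=arm.state();print(s['force'],s['torque']);plan((.5498,-.057,.0899),-4.2,1.2)"
```

```text
clock: 10.95
tool_pos: [0.5497, -0.0569, 0.0916]
orientation: [2.289, 2.127, 0.023]
force: [0.5, 0.3, -3.7]
opening: 0.01
gripper_force: 98.1
[ 0.54798681  0.33298466 -3.67591046] [ 0.07514456  0.08079733 -0.01525034]
clock 10.95 tcp [ 0.5497 -0.0569  0.0916] shift cm [ 0.01 -0.01 -0.17] turn [0.    0.001 0.   ] q [-0.1   0.2  -0.27  1.09  0.    1.54] F [ 0.5  0.3 -3.7] open 0.01
clock: 11.35
tool_pos: [0.5498, -0.0569, 0.0906]
orientation: [2.289, 2.127, 0.023]
force: [0.4, 0.2, -3.6]
opening: 0.0104
gripper_force: 98.1
[ 0.35104009  0.17251619 -3.55218342] [-0.00140486  0.13817162 -0.00440532]
clock 11.35 tcp [ 0.5498 -0.0569  0.0906] shift cm [ 0.   -0.01 -0.07] turn [0.    0.001 0.   ] q [-0.1   0.2  -0.27  1.09  0.    1.54] F [ 0.4  0.2 -3.6] open 0.0104
```

```bash
for i in 1 2 3; do echo; done; python3 -m creep '[[[0,0,0,0,0,-0.05,-1],[0,0,0,0,0,0,-1],[0,0,0,0,0,0,-1]]]' | egrep 'tool|force'
python3 -m creep '[[[0,0,0,0,0,-0.05,-1],[0,0,0,0,0,0,-1],[0,0,0,0,0,0,-1]]]'| egrep 'tool|force'
python3 -m creep '[[[0,0,0,0,0,-0.03,-1],[0,0,0,0,0,0,-1],[0,0,0,0,0,0,-1]]]'| egrep 'tool|force'
python3 -c "
from h import *
s=arm.state();print(s['force'],s['torque'])"
```

```text
tool_pos: [0.5498, -0.0569, 0.0901]
force: [-0.4, -0.9, -3.7]
gripper_force: 98.3
tool_pos: [0.5498, -0.0569, 0.09]
force: [-2.3, 0.0, 2.1]
gripper_force: 98.9
tool_pos: [0.5499, -0.0569, 0.09]
force: [-2.6, -0.4, 4.7]
gripper_force: 99.4
[-2.58963124 -0.41202137  4.68188437] [0.06456432 0.76103771 0.01369262]
```

```bash
cat > f.py <<'E'
from h import *
s=arm.state();F=s['force'];t=s['torque'];p=s['tool_pos']
fz=F[2]+3.9; d=(t[1]-.11-(-.02)*F[0])/.115
b=(p[0]-.5692)*.9973-(p[1]+.0594)*.0732
v=R.from_rotvec(s['orientation']).apply([0,0,1]); 
print('t %.2f boxx %.1f z %.4f tilt %.2f F'%(s['clock'],b*1000,p[2],np.degrees(np.arcsin(v[0]))),F.round(1),'T',t.round(2),'Fplain %.1f Ftab %.1f'%((fz+d)/2,(fz-d)/2))
E
python3 -m creep '[[[0,0.006,0,0,0,0.03,-1],[0,0,0,0,0,0,-1]]]' >/dev/null; python3 f.py
python3 -m creep '[[[0,0,0,0.1,-0.007,0,-1],[0,0,0,0.2,-0.015,0,-1],[0,0,0,0.2,-0.015,0,-1],[0,0,0,0,0,0,-1]]]' >/dev/null; python3 f.py
```

```text
t 12.45 boxx -19.5 z 0.0900 tilt 0.92 F [-3.7 -0.5  5.6] T [ 0.06  0.64 -0.  ] Fplain 6.7 Ftab 2.8
t 12.85 boxx -14.5 z 0.0900 tilt 0.92 F [-3.7  0.3  5.4] T [ 0.05  0.67 -0.04] Fplain 6.8 Ftab 2.6
```

```bash
python3 -m creep '[[[0,0.006,0,0.2,-0.015,0.03,-1],[0,0,0,0.2,-0.015,0,-1],[0,0,0,0.2,-0.015,0,-1],[0,0,0,0.2,-0.015,0,-1]]]' >/dev/null; python3 f.py
python3 -m creep '[[[0,0,0,0.2,-0.015,0,-1],[0,0,0,0.2,-0.015,0,-1],[0,0,0,0.1,-0.007,0,-1],[0,0,0,0.1,-0.007,0,-1]]]' >/dev/null; python3 f.py
```

```text
t 13.25 boxx -6.4 z 0.0900 tilt 0.56 F [-4.8  0.2  4. ] T [ 0.1   0.68 -0.01] Fplain 6.0 Ftab 1.9
t 13.65 boxx -0.4 z 0.0900 tilt 0.56 F [-4.6  0.4  5.2] T [0.06 0.61 0.02] Fplain 6.3 Ftab 2.8
```

```bash
for k in 1; do python3 -m creep '[[[0,0.004,0,0.1,-0.007,0.01,-1],[0,0,0,0.05,-0.004,0,-1],[0,0,0,0.05,-0.004,0,-1]]]' >/dev/null; python3 f.py; done
python3 -m creep '[[[0,0,0,0.05,-0.004,0,-1],[0,0,0,0.05,-0.004,0,-1]]]' >/dev/null; python3 f.py
python3 -m creep '[[[0,0,0,0.05,-0.004,0,-1],[0,0,0,0.05,-0.004,0,-1]]]' >/dev/null; python3 f.py
python3 -m creep '[[[0,0,0,0.05,-0.004,0,-1],[0,0,0,0.05,-0.004,0,-1]]]' >/dev/null; python3 f.py
```

```text
t 13.95 boxx 1.6 z 0.0900 tilt 0.34 F [-4.1  0.3  4.8] T [ 0.01  0.58 -0.02] Fplain 6.0 Ftab 2.7
t 14.15 boxx 2.5 z 0.0900 tilt 0.35 F [-4.3  0.2  4.9] T [ 0.1   0.52 -0.01] Fplain 5.8 Ftab 2.9
t 14.35 boxx 3.5 z 0.0900 tilt 0.34 F [-3.3  0.4  4.4] T [0.09 0.57 0.03] Fplain 5.8 Ftab 2.5
t 14.55 boxx 4.5 z 0.0900 tilt 0.34 F [-4.   0.1  6.1] T [ 0.1   0.57 -0.01] Fplain 6.7 Ftab 3.4
```

```bash
python3 -m creep '[[[0,0,0,0.05,-0.004,0,-1],[0,0,0,0.05,-0.004,0,-1]]]' >/dev/null; python3 f.py
python3 -m creep '[[[0,0,0,0.05,-0.004,0,-1],[0,0,0,0.05,-0.004,0,-1]]]' >/dev/null; python3 f.py
```

```text
t 14.75 boxx 5.5 z 0.0900 tilt 0.34 F [-4.2  0.9  4.9] T [ 0.13  0.54 -0.05] Fplain 5.9 Ftab 2.9
t 14.95 boxx 6.5 z 0.0900 tilt 0.34 F [-3.5  0.1  4.8] T [0.08 0.59 0.01] Fplain 6.1 Ftab 2.6
```

```bash
python3 -m creep '[[[0,0,0,0.05,-0.004,0,-1],[0,0,0,0.03,-0.002,0,-1]]]' >/dev/null; python3 f.py
```

```text
t 15.15 boxx 7.4 z 0.0900 tilt 0.35 F [-4.7 -0.2  5.7] T [ 0.11  0.56 -0.05] Fplain 6.4 Ftab 3.3
```

```bash
python3 -m creep '[[[0,0.01,0,0.02,-0.001,0,-1],[0,0.01,0,0.02,-0.001,0,-1]]]' >/dev/null; python3 f.py
```

```text
t 15.35 boxx 7.9 z 0.0901 tilt -0.82 F [-4.8 -0.5  5.1] T [ 0.11  0.11 -0.01] Fplain 4.1 Ftab 4.9
```

```bash
python3 -m creep '[[[0,0,0,0.05,-0.004,0,-1],[0,0,0,0.03,-0.002,0,-1]]]' >/dev/null; python3 f.py
```

```text
t 15.55 boxx 8.8 z 0.0900 tilt -0.80 F [-5.1  0.9  4.7] T [ 0.08  0.14 -0.  ] Fplain 4.0 Ftab 4.6
```

```bash
python3 -m creep '[[[0,0,0,0.05,-0.004,0,-1],[0,0,0,0.03,-0.002,0,-1]]]' >/dev/null; python3 f.py
```

```text
t 15.75 boxx 9.3 z 0.0900 tilt -0.80 F [-4.1  0.9  4. ] T [ 0.09  0.11 -0.02] Fplain 3.6 Ftab 4.3
```

```bash
python3 -m creep '[[[0,0,0,0.05,-0.004,0,-1],[0,0,0,0.03,-0.002,0,-1]]]' >/dev/null; python3 f.py
```

```text
t 15.95 boxx 10.8 z 0.0894 tilt -0.76 F [ 1.5 -0.8 -3.5] T [-0.01 -0.58 -0.03] Fplain -2.6 Ftab 3.1
```

```bash
python3 -m creep '[[[0,0,0,0.05,-0.004,0,-1],[0,0,0,0.03,-0.002,0,-1]]]' >/dev/null; python3 f.py
```

```text
t 16.15 boxx 10.8 z 0.0893 tilt -0.85 F [ 0.9  0.4 -3.1] T [ 0.   -0.33 -0.05] Fplain -1.5 Ftab 2.2
```

```bash
python3 -m creep '[[[0,-0.007,0,0,0,-0.08,-1],[0,-0.006,0,0,0,-0.07,-1],[0,0,0,0,0,0,-1]]]' >/dev/null; python3 f.py
```

```text
t 16.45 boxx 10.8 z 0.0881 tilt -0.05 F [ 2.6  0.1 -3.3] T [ 0.03 -0.51  0.02] Fplain -2.2 Ftab 2.8
```

```bash
python3 -m creep '[[[0,0,0,0.05,-0.004,-0.03,-1],[0,0,0,0,0,-0.03,-1],[0,0,0,0,0,0,-1]]]' >/dev/null; python3 f.py
```

```text
t 16.75 boxx 11.1 z 0.0878 tilt -0.10 F [-0.4 -0.3 -2.2] T [ 0.01 -0.06  0.  ] Fplain 0.1 Ftab 1.7
```

```bash
python3 -m creep '[[[0,0,0,0,0,-0.04,-1],[0,0,0,0,0,0,-1]]]' >/dev/null; python3 f.py; python3 -m creep '[[[0,0,0,0,0,-0.03,-1],[0,0,0,0,0,0,-1]]]' >/dev/null; python3 f.py
```

```text
t 16.95 boxx 11.3 z 0.0876 tilt -0.07 F [-0.4  0.2 -1.8] T [0.04 0.12 0.02] Fplain 1.0 Ftab 1.0
t 17.15 boxx 11.3 z 0.0876 tilt -0.05 F [-1.3  0.2  0.7] T [0.05 0.43 0.02] Fplain 3.6 Ftab 1.0
```

```bash
python3 -m creep '[[[0,0,0,0,0,0.03,-0.9],[0,0,0,0,0,0,-0.6],[0,0,0,0,0,0,-0.3],[0,0,0,0,0,0,-0.1],[0,0,0,0,0,0,0],[0,0,0,0,0,0,0]]]' 20; python3 f.py
python3 -m creep '[[[0,0,0,0,0,0.5,0],[0,0,0,0,0,1,0],[0,0,0,0,0,2,0],[0,0,0,0,0,3,0],[0,0,0,0,0,4,0],[0,0,0,-2,0,4,0],[0,0,0,-4,0,3,0],[0,0,0,-4,-2,2,0],[0,0,0,-4,-4,0,0],[0,0,0,-4,-4,0,0]]]'
python3 -m creep '[[[0,0,0,-2,-4,0,0],[0,0,0,-2,-4,0,0],[0,0,0,0,-4,0,0],[0,0,0,0,-4,0,0],[0,0,0,0,0,0,0],[0,0,0,0,0,0,0]]]' | grep tool
python3 - <<'E'
from h import *
t=snapshot("top")[130:310,140:260,::-1];s=snapshot("side")[120:210,190:370,::-1]
a=cv2.resize(t,None,fx=3.2,fy=3.2,interpolation=cv2.INTER_CUBIC);b=cv2.resize(s,(400,200),interpolation=cv2.INTER_CUBIC)
im=np.zeros((576,790,3),np.uint8);im[:,:384]=a[:576,:384];im[:200,386:786]=b;cv2.imwrite("pics/end.png",im)
E
```

```text
clock: 17.75
tool_pos: [0.5808, -0.0592, 0.0876]
orientation: [2.301, 2.138, -0.003]
force: [0.8, -0.5, 0.1]
opening: 0.0428
gripper_force: 0.0
t 17.75 boxx 11.5 z 0.0876 tilt -0.04 F [ 0.8 -0.5  0.1] T [-0.   -0.03 -0.03] Fplain 1.5 Ftab 2.5
clock: 18.75
tool_pos: [0.4089, -0.1504, 0.2846]
orientation: [2.296, 2.138, -0.001]
force: [-0.3, -1.8, 0.5]
opening: 0.0426
gripper_force: 0.0
tool_pos: [0.3696, -0.3104, 0.2829]
```

View pics/end.png

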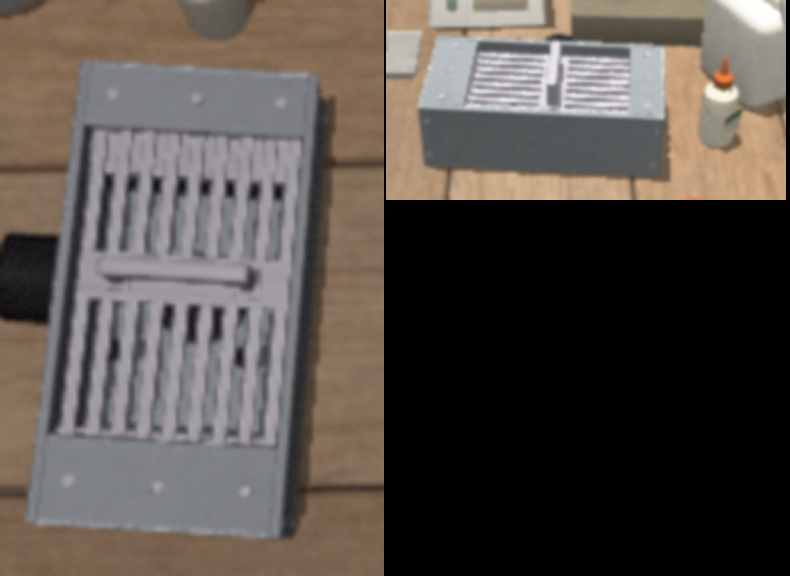

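The end picture shows the grille flat in the opening, with both end edges out of sight under the lips: the shallow lip's edge at y≈135 and the deep lip's at y≈440. The handle is free and the bottle hasn't moved.

```bash
python3 -c "
from bench import hand_in; print(hand_in())"
```

```text
the job is handed in; nothing more can be done
None
```

I put the grille back: it lies flat on both ledges with its tabs in the groove, I let go of it, and the job is handed in; my notes show contact forces under about 9 N and about 20 s of the 50 s used.

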